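Sort full from empty tins and close the changeover case

TASK

Get the extrusion line's changeover case ready: lift each look-alike tin to feel whether it is full or empty, stand every full (heavy) one upright in the stainless case and every empty one upright in the blue returns tray. When all the full ones are in, lay the black cover on the case and press it down at both ends until it sits level and fully home, flush inside the lip. Leave the cup, the spanner and the coupling where they are.

Things in the scene. Friction and masses are not known exactly. Their poses are not given: they have to be found in the camera images.
- case: fixed stainless case, open on top, 269 long (its x) x 111 wide (its y); origin: centre of the underside, on the bench. Inside 230 x 78, floor 6 above the origin: room for three tins in a row along x (for example at x = -72, 0, +72). Rim (ledge the cover seats on) 78 above the origin; round it a lip 8 high (top at 86) with inner opening 261 x 103, so the seated cover has 3.5 play all round and its top is level with the lip.
- clip_near (a joint): orange friction clip in the rim ledge at the case's -x end (122 mm from its centre, 9 x 44 mm pad). 0 = fully up, standing 7 mm proud of the rim; 0.007 m = pushed home, level with the rim. Starts up or up to 2 mm down. It needs about 8 N plus some more the faster it is pushed (0.15 N per mm/s), is not moved by the cover's weight, and stays where it is pushed.
- clip_far (a joint): the same clip at the case's +x end.
- tray: fixed blue plastic returns tray, 240 (its x) x 100 (its y) x 32 high, walls and floor 5 thick; origin: centre of the underside. Room for three tins in a row along x (for example at x = -72, 0, +72).
- cover: loose black cover plate of the case, 254 (x) x 96 (y) x 8 thick, 350 g, the same either way round; origin: centre of the underside, z up. An orange grip bar stands in the middle of its top: 60 long (x) x 16 wide (y) x 32 high (top 40 above the origin). Laid over the case it first rests on the two clips, up to 7 mm above its seat.
- cover_end_a (a point): point on the cover's underside, 122 mm from its centre along its -x (the clip lies below it when the cover is on).
- cover_end_b (a point): the same at its +x end.
- tin1: one of up to six look-alike lidded tins (absent ones read None): white can 56 dia x 42 high with a green band and a fixed lid, on it a central black knob 26 dia x 26 high (68 high overall). Origin: centre of the underside, z up. Full tins weigh about 450 g (press on their support with 4 to 5 N), empty ones about 100 g (about 1 N); they look alike and the names tell nothing.
- tin2: look-alike lidded tin, as tin1
- tin3: look-alike lidded tin, as tin1
- tin4: look-alike lidded tin, as tin1
- tin5: look-alike lidded tin, as tin1
- tin6: look-alike lidded tin, as tin1
- cup: bystander: grey plastic cup, 70 dia x 75 high; origin: centre of the underside
- spanner: bystander: spanner, 180 long, lying on the bench
- coupling: bystander: brass pipe coupling, 60 dia x 50 high; origin: centre of the underside
Things that resemble listed ones, but are neither listed nor needed, are in the scene too. What is shaped like the tin2 but red is not meant. Leave any orange look-alike of the tin3 alone.

How it is judged:
By the outcome, as a careful person would: the job done as asked, in the order asked, and still so for the second after the job is handed in, with the robot touching nothing.
Of tin1, tin2, tin3, tin4, tin5, tin6 only 4 to 6 are there at a start; the rules pass over those that are not, and their reading is None.
At some moment in a run one of tin1, tin2, tin3, tin4, tin5, tin6, cover may be knocked a few centimetres aside while the robot is not near it.
It also fails if it takes over 210 s, if anything falls off the work surface, if the arm or the gripper's body presses on something with over 40 N, if the wrist force passes 120 N, or if a joint passes its speed limit or range.

ROBOT

A 6-joint arm with a two-finger parallel gripper is mounted at the origin on the work surface. World frame = base frame: x ahead of the robot, y to its left, z up, the work surface at z = 0. Lengths are in m, angles in rad, forces in N, time in s.
With the tool pointing down it reaches from about 0.325 to 0.775 m from the base axis. Payload 9.3 kg.
Tool frame: the origin (TCP) lies at the very end of the fingers, on their centre line; the grasp point (between the pads) lies 19 mm behind it; x points along the fingers, z is the direction in which the jaws open and shut, and the axes are right-handed (so a half turn about x gives the same grasp; the last joint's range is limited). The gripper opens to 85 mm and grips with 20 to 120 N. Pads are 22 mm wide; open, the fingers measure 114 mm over their backs; the gripper's body (76 mm by 85 mm) begins 54 mm behind the grasp point. The pads swing forward as they close: fully open they stand 13 mm farther back than shut.
Start: joints at [-1.306, 0.259, 0.021, 1.334, 0, 1.418], TCP at [0.223, -0.503, 0.231] pointing down, gripper open.
Joint ranges: [-3.04, 3.04], [-0.91, 1.82], [-1.04, 1.36], [-1.92, 1.95], [-1.52, 1.45], [-3.14, 3.14]. Speed limits (rad/s): [2.22, 2.22, 2.79, 3.14, 3.14, 3.14].

INTERFACE

Orientations are given as a rotation vector (axis times angle).
In Python, from workcell import manip, capture gives the robot as it stands.
- The arm moves only by the tool move_arm, never from a script. Its argument "steps" is a list of rows, each a list of 5 numbers: the closure, from 0 (fully open) to 1 (shut), then the shift along the tool's x, y, z in mm, then the turn about the tool's x in degrees. In form: [[hand, tx, ty, tz, spin], ...]. A call has 1 to 8 rows; each row shifts and turns the commanded pose from where the row before left it, along the tool's axes as they then stand; what a row does not reach is not made up. A row lasts 1/12 s, in which the tool goes at most 41.7 mm and 7.16 degrees, less where a joint would pass 70% of its speed; a pose out of reach is approached as far as the arm can. A call with a gripper value outside its range is refused whole. The fingers move at their own pace and stop on an object; the grip force is fixed at half the most. Time passes only in rows, so rows that do not move let the fingers close. It gives the time, the measured TCP pose, the force and the opening at its end, in the units of the state.
- manip.get_obs(): the state, without advancing time (a new reading comes with each control period).
- capture(name): name is "side" or "top"; returns a dict with "pixels" (384x512x3 uint8, blue, green, red), "fx", "fy", "cx", "cy" (pixels), "R" (3x3) and "t" (3): a world point X has camera coordinates R X + t. Camera axes: x right, y down, z forward; pixel columns grow to the right and rows downward; lengths in m; the calibration is good to about 2 mm. A picture is of the moment at which its call begins. There is no depth.
- manip.hand_in(): hands the job in, once; it reports no verdict.
The state is a dict: "t": time; "joint_pos": joint angles; "joint_velocities": joint speeds; "joint_torque": joint torques, N m; "ee_pos": TCP position; "tool_rot": TCP orientation; "force": force on the tool from outside, world axes, zero at the start; "moment": the same for the moment, N m; "width": finger opening in m.
Only numpy, scipy, OpenCV 4.12 (cv2) and the standard library are available. Lean on these libraries where they do the work, as an engineer would, in place of code of your own. Each camera call takes 0.05 s, during which the arm holds its last target. There are 200 camera calls.

## Working session

There is one attempt and no reset: what is moved stays moved. The work goes in short steps, Python scripts to look and compute and a tool call to move; the robot and the scene stay as the last step left them, time stands still between calls to the robot, and variables do not carry over. Pictures are saved under pics/ and viewed, about 12 in all and at most 16, crops included, and the job is handed in when it is done.

Besides the shell and the picture viewer there is one more tool, called after "Emit:" as name(argument=value, ...) on one line, values as JSON. move_arm: Moves the arm, as the interface text tells. Its arguments: {"type":"object","properties":{"steps":{"type":"array","items":{"type":"array","items":{"type":"number"}}}},"required":["steps"]}

```bash
mkdir -p pics; ls; python3 - <<'E'
from workcell import manip, capture
import cv2,json
o=manip.get_obs(); print(o)
for n in("top","side"):
    c=capture(n); cv2.imwrite(f"pics/{n}0.png",cv2.resize(c["pixels"],(800,600),interpolation=cv2.INTER_CUBIC))
    print(n,{k:c[k] if not hasattr(c[k],'tolist') else c[k].tolist() for k in c if k!="pixels"})
E
```

```text
pics
{'t': 0.0, 'joint_pos': array([-1.30557017e+00,  2.59187957e-01,  2.07521760e-02,  1.33372861e+00,
        3.15187044e-05,  1.41819535e+00]), 'joint_velocities': array([-0.00207935,  0.00144941,  0.00059721,  0.00021824, -0.00046311,
        0.00038905]), 'joint_torque': array([ 5.22882765e-04, -5.55641913e+01,  3.44532859e+01,  1.39006102e-02,
       -2.88183651e-05,  1.79956896e-05]), 'ee_pos': array([ 0.22310208, -0.5023953 ,  0.23066471]), 'tool_rot': array([ 0.89705749,  1.37939747, -0.89552022]), 'force': array([ 0.20116533, -0.69183718,  0.48549894]), 'moment': array([ 0.00052032, -0.02632939, -0.01339811]), 'width': 0.08573014186318166}
top {'fx': 465.4044632332449, 'fy': 465.4044632332449, 'cx': 259.637505172407, 'cy': 187.33131507579327, 'R': [[-0.00468273007980587, -0.999955340031025, -0.008209140176467322], [-0.9978932795015854, 0.005203964137920336, -0.06466777777859739], [0.0647076097887296, 0.007889024064385129, -0.9978730823780853]], 't': [-0.046668732690053026, 0.5503241862529499, 1.3283852610586964]}
side {'fx': 434.6168494622784, 'fy': 434.6168494622784, 'cx': 249.18851103889355, 'cy': 193.2798495967035, 'R': [[-0.7932309719687314, -0.608916767458612, -0.0022350430188923984], [-0.38550311318396036, 0.5050262827312372, -0.7722278183775453], [0.4713512223756466, -0.6116934069110304, -0.6353417986458632]], 't': [0.4256886465433577, 0.28632926486130333, 1.063139856460748]}
```

View pics/top0.png

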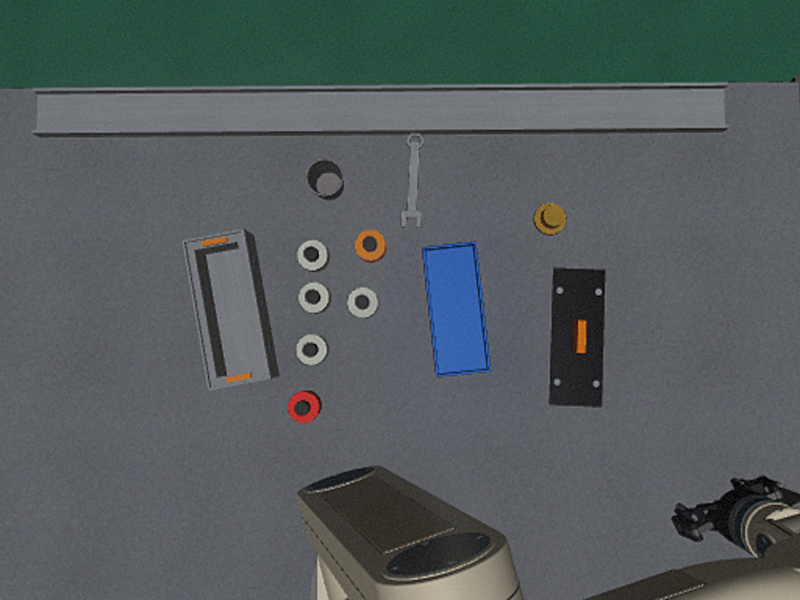

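View pics/side0.png

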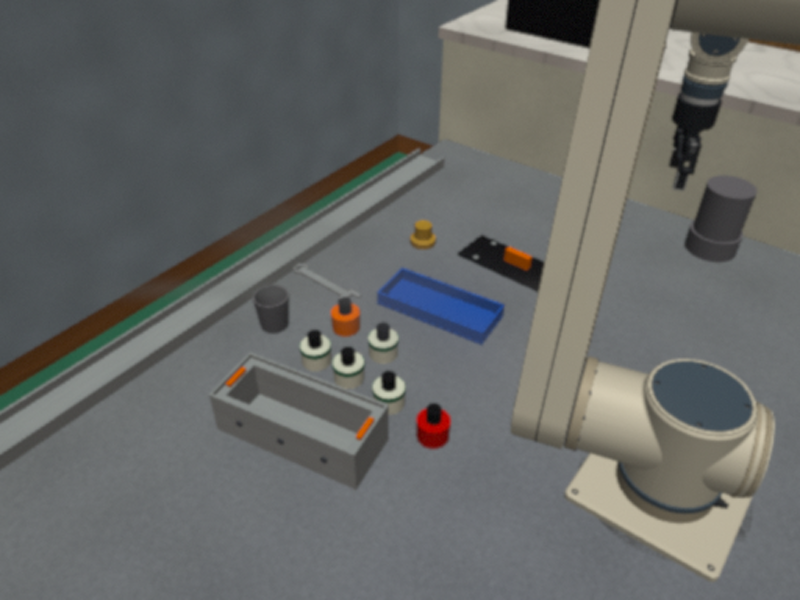

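The top view shows four white tins (knobs near (312,254), (314,297), (363,302), (312,349)). The orange look-alike is at (370,245) and the red one at (304,407). The case is at left with clips at (215,242) and (238,378), the tray near (456,309) and the cover bar at (581,337). The side view agrees.

```bash
cat > h.py <<'E'
from workcell import manip, capture
import cv2, numpy as np
from scipy.spatial.transform import Rotation as Ro
def w(c,u,v,z):
    R=np.array(c["R"]);t=np.array(c["t"])
    d=R.T@np.array([(u-c["cx"])/c["fx"],(v-c["cy"])/c["fy"],1]);o=-R.T@t
    return (o+d*(z-o[2])/d[2])[:2]
def blobs(m,amin):
    m=cv2.morphologyEx(m.astype(np.uint8)*255,cv2.MORPH_OPEN,np.ones((2,2)))
    cs,_=cv2.findContours(m,cv2.RETR_EXTERNAL,cv2.CHAIN_APPROX_NONE)
    return [x for x in cs if cv2.contourArea(x)>amin]
def rect(c,x,z):
    p=np.array([w(c,*q[0],z) for q in x],np.float32)*1000
    (cx,cy),(a,b),_=cv2.minAreaRect(p); bx=cv2.boxPoints(cv2.minAreaRect(p))
    e=max((bx[1]-bx[0],bx[2]-bx[1]),key=np.linalg.norm)
    return [round(float(q),1) for q in (cx,cy,max(a,b),min(a,b),np.degrees(np.arctan2(e[1],e[0]))%180)]
def look(name=None):
    c=capture("top");p=c["pixels"]
    if name: cv2.imwrite(f"pics/{name}.png",cv2.resize(p,(800,600)))
    H,S,V=cv2.split(cv2.cvtColor(p,cv2.COLOR_BGR2HSV))
    b=p.astype(int);r=np.s_[:]
    pos={'tin':[],'orange':[]}
    for x in blobs((V>150)&(S<60),60):
        (u,v),rad=cv2.minEnclosingCircle(x)
        if 7<rad<16: pos['tin'].append((w(c,u,v,.042)*1000).round(1).tolist()+[round(rad,1)])
    for x in blobs((H>5)&(H<18)&(S>190)&(V>150),20): 
        pos['orange'].append([rect(c,x,z) for z in (.082,.04)])
    pos['tray']=[rect(c,x,.032) for x in blobs((H>100)&(H<125)&(S>150),1500)]
    pos['cover']=[rect(c,x,.008) for x in blobs((V<50),1500)]
    return pos
def pose():
    o=manip.get_obs();R=Ro.from_rotvec(o["tool_rot"]).as_matrix()
    return o,R
def st():
    o,R=pose();print("t%.2f"%o["t"],"tcp",(o["ee_pos"]*1000).round(1),"jawaxis deg %.1f"%np.degrees(np.arctan2(R[1,2],R[0,2])),"tilt",R[:,0].round(3),"F",o["force"].round(2),"w %.1f"%(o["width"]*1000))
def go(x,y,yaw=None,z=None):
    o,R=pose();d=np.array([x,y,o["ee_pos"][2]*1000 if z is None else z])-o["ee_pos"]*1000
    if yaw is not None:
        cur=np.degrees(np.arctan2(R[1,2],R[0,2]));s=(cur-yaw+90)%180-90 
        R2=R@Ro.from_rotvec([np.radians(s),0,0]).as_matrix()
        print("spin %.1f"%s,"j6 %.2f"%o["joint_pos"][5],"achieves %.1f"%np.degrees(np.arctan2(R2[1,2],R2[0,2])), "shift after spin",(R2.T@d).round(1))
    print("shift now",(R.T@d).round(1))
E
python3 - <<'E'
from h import *
st()
for k,v in look().items(): print(k,*v,sep="\n  ")
E
```

```text
t0.10 tcp [ 223.1 -502.4  230.7] jawaxis deg -66.1 tilt [-0.     0.001 -1.   ] F [ 0.54 -0.56  0.31] w 85.6
tin
  [33.8, 98.7, 10.4]
  [444.4, 120.1, 9.6]
  [529.5, 27.4, 9.5]
  [539.1, 116.4, 9.4]
  [616.4, 119.3, 9.3]
orange
  [[465.6, -358.5, 54.7, 13.6, 178.8], [465.7, -368.3, 56.5, 14.1, 178.8]]
  [[637.5, 286.9, 40.1, 7.0, 100.1], [643.2, 298.2, 41.4, 7.2, 100.1]]
tray
  [517.4, -143.3, 238.4, 99.1, 6.0]
cover
  [465.6, -368.5, 252.6, 96.5, 177.6]
```

Emit:
move_arm(steps=[[0.45, 0, 0, 0, -7], [0.45, 0, 0, 0, -7], [0.45, 0, 0, 0, -7], [0.45, 0, 0, 0, -7], [0.45, 0, 0, 0, -7], [0.45, 0, 0, 0, -7], [0.45, 0, 0, 0, -7], [0.45, 0, 0, 0, -7]])

```text
t: 0.82
ee_pos: [0.2231, -0.5026, 0.231]
tool_rot: [0.134, 1.567, -0.133]
force: [0.6, 0.6, 0.5]
width: 0.0469
```

Emit:
move_arm(steps=[[0.45, 0, 0, 0, -7], [0.45, 0, 0, 0, -7], [0.45, 0, 0, 0, -6], [0.45, 0, 0, 0, 0]])

```text
t: 1.15
ee_pos: [0.2231, -0.5026, 0.231]
tool_rot: [-0.139, 1.566, 0.14]
force: [0.3, -0.1, -0.4]
width: 0.0468
```

```bash
python3 - <<'E'
from h import *
st()
go(444.4,120.1,10)
c=capture("top");p=c["pixels"]
print(p[236:247,145:160:3].tolist()[::3])
H,S,V=cv2.split(cv2.cvtColor(p,cv2.COLOR_BGR2HSV))
for x in blobs((H>3)&(H<20)&(S>150)&(V>90),12): print([rect(c,x,z) for z in (.078,.085)])
E
```

```text
t1.15 tcp [ 223.1 -502.6  231. ] jawaxis deg 10.2 tilt [-0.     0.001 -1.   ] F [ 0.28 -0.14 -0.45] w 46.8
spin 0.2 j6 0.09 achieves 10.0 shift after spin [3.000e-01 5.748e+02 3.260e+02]
shift now [3.000e-01 5.736e+02 3.281e+02]
[[[126, 121, 117], [124, 117, 114], [123, 119, 117], [125, 116, 116], [127, 125, 120]], [[126, 120, 114], [130, 122, 113], [125, 118, 115], [130, 123, 125], [79, 115, 155]], [[35, 110, 190], [31, 108, 186], [43, 109, 185], [48, 108, 183], [86, 115, 147]], [[129, 118, 107], [112, 105, 94], [128, 118, 116], [126, 120, 115], [112, 106, 104]]]
[[396.4, 242.4, 43.0, 7.5, 101.0], [396.8, 240.8, 42.7, 7.5, 101.0]]
[[465.7, -359.4, 55.0, 13.7, 178.8], [465.7, -357.8, 54.7, 13.6, 178.8]]
[[638.0, 287.9, 40.3, 7.7, 101.1], [637.1, 286.0, 40.0, 7.7, 101.1]]
[[628.8, 10.5, 53.3, 51.1, 44.7], [627.9, 10.1, 53.0, 50.8, 44.7]]
```

Emit:
move_arm(steps=[[0.45, 0, 33.7, 19.3, 0], [0.45, 0, 33.7, 19.3, 0], [0.45, 0, 33.7, 19.3, 0], [0.45, 0, 33.7, 19.3, 0], [0.45, 0, 33.7, 19.3, 0], [0.45, 0, 33.7, 19.3, 0], [0.45, 0, 33.7, 19.3, 0], [0.45, 0, 33.7, 19.3, 0]])

```text
t: 1.87
ee_pos: [0.3287, -0.2087, 0.2314]
tool_rot: [-0.133, 1.566, 0.132]
force: [1.5, -1.1, 0.3]
width: 0.0467
```

Emit:
move_arm(steps=[[0.45, 0, 33.7, 19.3, 0], [0.45, 0, 33.7, 19.3, 0], [0.45, 0, 33.7, 19.3, 0], [0.45, 0, 33.7, 19.3, 0], [0.45, 0, 33.7, 19.3, 0], [0.45, 0, 33.7, 19.3, 0], [0.45, 0, 33.7, 19.3, 0], [0.45, 0, 33.7, 19.3, 0]])

```text
t: 2.53
ee_pos: [0.4344, 0.0839, 0.2314]
tool_rot: [-0.133, 1.566, 0.133]
force: [1.9, -0.2, 0.8]
width: 0.0466
```

Emit:
move_arm(steps=[[0.45, 10, 33.7, 19.3, 0], [0.45, 30, 0, 0, 0], [0.45, 0, 0, 0, 0], [0.45, 0, 0, 0, 0]])

```text
t: 2.87
ee_pos: [0.4463, 0.1183, 0.1905]
tool_rot: [-0.135, 1.57, 0.135]
force: [-0.5, -0.4, 1.4]
width: 0.047
```

```bash
python3 - <<'E'
from h import *
st()
go(444.4,120.1,10.7)
c=capture("side");cv2.imwrite("pics/s1.png",c["pixels"][120:320,80:400])
E
```

```text
t2.87 tcp [446.3 118.3 190.5] jawaxis deg 9.9 tilt [-0.004 -0.001 -1.   ] F [-0.47 -0.4   1.44] w 47.0
spin -0.8 j6 1.48 achieves 10.7 shift after spin [ 0.   2.1 -1.5]
shift now [ 0.   2.1 -1.6]
```

View pics/s1.png

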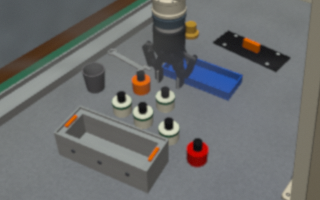

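Emit:
move_arm(steps=[[0.45, 30, 2, -1.6, -0.8], [0.45, 35, 0, 0, 0], [0.45, 35, 0, 0, 0], [0.45, 25, 0, 0, 0], [0.45, 17, 0, 0, 0], [0.45, 0, 0, 0, 0], [1, 0, 0, 0, 0], [1, 0, 0, 0, 0]])

```text
t: 3.58
ee_pos: [0.4468, 0.1192, 0.0513]
tool_rot: [-0.146, 1.563, 0.145]
force: [-8.5, -4.2, 22.4]
width: 0.0246
```

Emit:
move_arm(steps=[[1, 0, 0, 0, 0], [1, 0, 0, 0, 0], [1, 0, 0, 0, 0], [1, 0, 0, 0, 0], [1, -15, 0, 0, 0], [1, -25, 0, 0, 0], [1, 0, 0, 0, 0], [1, 0, 0, 0, 0]])

```text
t: 4.25
ee_pos: [0.4467, 0.1199, 0.0909]
tool_rot: [-0.147, 1.562, 0.147]
force: [-0.0, -0.6, -4.8]
width: 0.0237
```

Emit:
move_arm(steps=[[1, 0, 0, 0, 0], [1, 0, 0, 0, 0], [1, 0, 0, 0, 0]])

```text
t: 4.5
ee_pos: [0.445, 0.1199, 0.0885]
tool_rot: [-0.147, 1.567, 0.147]
force: [-0.4, 0.2, -4.2]
width: 0.0234
```

```bash
cat > c.py <<'E'
import numpy as np
a=np.radians(10.7);C=np.array([517,264.3]);X=np.array([np.cos(a),np.sin(a)])
case={d:(C+d*X).round(1) for d in(-72,0,72)}
b=np.radians(6);T=np.array([517.4,-143.3]);XT=np.array([np.cos(b),np.sin(b)])
tray={d:(T+d*XT).round(1) for d in(-72,0,72)}
E
python3 - <<'E'
from h import *
from c import *
st();print(case,tray);go(*case[-72],10.7);go(*tray[-72],6)
E
```

```text
t4.50 tcp [445.  119.9  88.5] jawaxis deg 10.7 tilt [-0.001 -0.    -1.   ] F [-0.44  0.15 -4.19] w 23.4
{-72: array([446.3, 250.9]), 0: array([517. , 264.3]), 72: array([587.7, 277.7])} {-72: array([ 445.8, -150.8]), 0: array([ 517.4, -143.3]), 72: array([ 589. , -135.8])}
spin 0.0 j6 1.46 achieves 10.7 shift after spin [ -0.  128.5  25.6]
shift now [ -0.  128.5  25.7]
spin 4.7 j6 1.46 achieves 6.0 shift after spin [   0.  -269.3  -27.5]
shift now [   0.  -266.1  -49.6]
```

Emit:
move_arm(steps=[[1, -35, 0, 0, 0], [1, -35, 0, 0, 0], [1, 0, 32, 6.4, 0], [1, 0, 32, 6.4, 0], [1, 0, 32, 6.4, 0], [1, 0, 32.5, 6.5, 0], [1, 0, 0, 0, 0], [1, 0, 0, 0, 0]])

```text
t: 5.17
ee_pos: [0.4462, 0.2523, 0.1582]
tool_rot: [-0.15, 1.567, 0.149]
force: [0.3, -0.5, -5.1]
width: 0.0234
```

Emit:
move_arm(steps=[[1, 0, 0, 0, 0], [1, 35, 0, 0, 0], [1, 30, 0, 0, 0], [1, 20, 0, 0, 0], [1, 10, 0, 0, 0], [1, 4, 0, 0, 0], [1, 0, 0, 0, 0], [1, 0, 0, 0, 0]])

```text
t: 5.83
ee_pos: [0.4476, 0.2508, 0.0613]
tool_rot: [-0.146, 1.564, 0.147]
force: [0.4, -0.1, -4.4]
width: 0.0237
```

```bash
python3 - <<'E'
from h import *
from c import *
st();go(*case[-72],10.7)
c=capture("side");cv2.imwrite("pics/s2.png",cv2.resize(c["pixels"][200:340,110:310],None,fx=3,fy=3))
E
```

```text
t5.83 tcp [447.6 250.8  61.3] jawaxis deg 10.7 tilt [ 0.001  0.    -1.   ] F [ 0.4  -0.14 -4.42] w 23.7
spin 0.0 j6 1.73 achieves 10.7 shift after spin [-0.   0.3 -1.3]
shift now [-0.   0.3 -1.3]
```

View pics/s2.png

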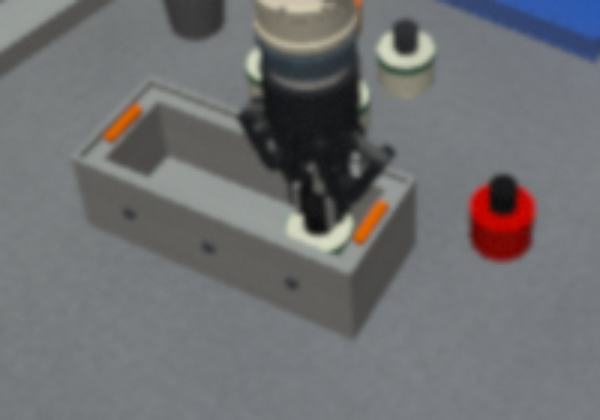

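The tin hangs inside the near end of the case, clear of the walls. Next I lower it gently until the force changes.

Emit:
move_arm(steps=[[1, 2, 0, 0, 0], [1, 1, 0, 0, 0], [1, 1, 0, 0, 0], [1, 0, 0, 0, 0]])

```text
t: 6.22
ee_pos: [0.4471, 0.2512, 0.0574]
tool_rot: [-0.147, 1.564, 0.148]
force: [-2.7, -1.7, 5.4]
width: 0.0237
```

Emit:
move_arm(steps=[[1, 1, 0, 0, 0], [1, 1, 0, 0, 0], [1, 0, 0, 0, 0]])

```text
t: 6.47
ee_pos: [0.4472, 0.2512, 0.0573]
tool_rot: [-0.147, 1.563, 0.148]
force: [-10.2, -4.4, 28.7]
width: 0.0235
```

Emit:
move_arm(steps=[[1, -2, 0, 0, 0], [0.45, 0, 0, 0, 0], [0.45, 0, 0, 0, 0], [0.45, 0, 0, 0, 0], [0.45, -20, 0, 0, 0], [0.45, -35, 0, 0, 0], [0.45, -35, 0, 0, 0], [0.45, 0, 0, 0, 0]])

```text
t: 7.13
ee_pos: [0.4494, 0.252, 0.1521]
tool_rot: [-0.145, 1.558, 0.149]
force: [0.7, 0.7, -0.8]
width: 0.0473
```

```bash
python3 - <<'E'
from h import *
st();go(539.1,116.4,10.7)
print(look()['tin'])
E
```

```text
t7.13 tcp [449.4 252.  152.1] jawaxis deg 10.7 tilt [ 0.008  0.003 -1.   ] F [ 0.72  0.67 -0.83] w 47.3
spin 0.0 j6 1.73 achieves 10.7 shift after spin [   0.3 -149.9   63. ]
shift now [   0.3 -149.9   62.9]
[[444.5, 253.1, 9.5], [529.5, 27.4, 9.5], [539.1, 116.3, 9.3], [616.5, 119.5, 9.3]]
```

Emit:
move_arm(steps=[[0.45, 0, -37.5, 16, 0], [0.45, 0, -37.5, 16, 0], [0.45, 0, -37.5, 16, 0], [0.45, 0, -37.5, 16, 0], [0.45, 0, 0, 0, 0], [0.45, 0, 0, 0, 0], [0.45, 0, 0, 0, 0]])

```text
t: 7.77
ee_pos: [0.5372, 0.1153, 0.1452]
tool_rot: [-0.146, 1.568, 0.147]
force: [-0.2, -0.4, 0.4]
width: 0.0469
```

```bash
python3 - <<'E'
from h import *
st();go(539.1,116.4,10.7)
E
```

```text
t7.77 tcp [537.2 115.3 145.2] jawaxis deg 10.7 tilt [-0.002  0.    -1.   ] F [-0.15 -0.38  0.39] w 46.9
spin -0.0 j6 1.44 achieves 10.7 shift after spin [-0.   0.7  2.1]
shift now [-0.   0.7  2.1]
```

Emit:
move_arm(steps=[[0.45, 30, 0.7, 2, 0], [0.45, 35, 0, 0, 0], [0.45, 22, 0, 0, 0], [0.45, 10, 0, 0, 0], [0.45, 0, 0, 0, 0], [1, 0, 0, 0, 0], [1, 0, 0, 0, 0], [1, 0, 0, 0, 0]])

```text
t: 8.43
ee_pos: [0.5406, 0.117, 0.0509]
tool_rot: [-0.147, 1.563, 0.148]
force: [1.0, 0.0, 1.6]
width: 0.0239
```

Emit:
move_arm(steps=[[1, 0, 0, 0, 0], [1, 0, 0, 0, 0], [1, 0, 0, 0, 0], [1, -15, 0, 0, 0], [1, -20, 0, 0, 0], [1, -5, 0, 0, 0], [1, 0, 0, 0, 0], [1, 0, 0, 0, 0]])

```text
t: 9.1
ee_pos: [0.5393, 0.1165, 0.0889]
tool_rot: [-0.147, 1.566, 0.147]
force: [-0.2, -0.4, -3.8]
width: 0.0236
```

Emit:
move_arm(steps=[[1, 0, 0, 0, 0], [1, 0, 0, 0, 0], [1, 0, 0, 0, 0]])

```text
t: 9.35
ee_pos: [0.5391, 0.1165, 0.0884]
tool_rot: [-0.147, 1.567, 0.147]
force: [0.3, -0.2, -4.7]
width: 0.0239
```

```bash
python3 - <<'E'
from h import *
from c import *
st();go(*case[0],10.7);go(*tray[-72],10)
E
```

```text
t9.35 tcp [539.1 116.5  88.4] jawaxis deg 10.7 tilt [-0.001 -0.    -1.   ] F [ 0.3  -0.22 -4.71] w 23.9
spin 0.0 j6 1.44 achieves 10.7 shift after spin [  0.  149.3   5.7]
shift now [  0.  149.3   5.8]
spin 0.7 j6 1.44 achieves 10.0 shift after spin [ 2.000e-01 -2.471e+02 -1.383e+02]
shift now [ 2.000e-01 -2.453e+02 -1.414e+02]
```

Emit:
move_arm(steps=[[1, -35, 0, 0, 0], [1, -35, 0, 0, 0], [1, 0, 37.5, 1.4, 0], [1, 0, 37.5, 1.4, 0], [1, 0, 37.5, 1.4, 0], [1, 0, 37, 1.5, 0], [1, 0, 0, 0, 0], [1, 0, 0, 0, 0]])

```text
t: 10.02
ee_pos: [0.5164, 0.2663, 0.1585]
tool_rot: [-0.15, 1.567, 0.15]
force: [0.4, -0.4, -5.3]
width: 0.0236
```

Emit:
move_arm(steps=[[1, 0, 0, 0, 0], [1, 35, 0, 0, 0], [1, 30, 0, 0, 0], [1, 20, 0, 0, 0], [1, 10, 0, 0, 0], [1, 3, 0, 0, 0], [1, 0, 0, 0, 0], [1, 0, 0, 0, 0]])

```text
t: 10.68
ee_pos: [0.5182, 0.2643, 0.0625]
tool_rot: [-0.146, 1.564, 0.147]
force: [0.7, 1.0, -4.8]
width: 0.0236
```

Emit:
move_arm(steps=[[1, 1, 0, 0, 0], [1, 1, 0, 0, 0], [1, 1, 0, 0, 0], [1, 0, 0, 0, 0]])

```text
t: 11.02
ee_pos: [0.5173, 0.2646, 0.0586]
tool_rot: [-0.147, 1.565, 0.147]
force: [-0.4, 0.2, -5.1]
width: 0.0233
```

Emit:
move_arm(steps=[[1, 1, 0, 0, 0], [1, 1, 0, 0, 0], [1, 0, 0, 0, 0], [1, 0, 0, 0, 0]])

```text
t: 11.35
ee_pos: [0.5176, 0.2643, 0.057]
tool_rot: [-0.147, 1.565, 0.147]
force: [-1.3, -2.3, 5.1]
width: 0.0237
```

Emit:
move_arm(steps=[[0.45, 0, 0, 0, 0], [0.45, 0, 0, 0, 0], [0.45, 0, 0, 0, 0], [0.45, -20, 0, 0, 0], [0.45, -35, 0, 0, 0], [0.45, -35, 0, 0, 0], [0.45, 0, 0, 0, 0], [0.45, 0, 0, 0, 0]])

```text
t: 12.02
ee_pos: [0.5183, 0.265, 0.1482]
tool_rot: [-0.146, 1.562, 0.148]
force: [-0.3, -0.3, -0.6]
width: 0.0471
```

```bash
python3 - <<'E'
from h import *
st();L=look();print(L['tin'],L['cover']);go(616.5,119.4,10.7)
E
```

```text
t12.02 tcp [518.3 265.  148.2] jawaxis deg 10.7 tilt [ 0.004  0.002 -1.   ] F [-0.27 -0.29 -0.63] w 47.1
[[444.5, 253.3, 9.5], [516.4, 263.4, 9.5], [529.5, 27.3, 9.5], [616.4, 119.5, 9.3]] [[465.8, -368.5, 252.5, 96.1, 177.4]]
spin 0.0 j6 1.71 achieves 10.7 shift after spin [   0.  -161.2   70.3]
shift now [   0.  -161.2   70.2]
```

Emit:
move_arm(steps=[[0.45, 0, -36, 15.7, 0], [0.45, 0, -36, 15.7, 0], [0.45, 0, -36, 15.7, 0], [0.45, 0, -36, 15.7, 0], [0.45, 0, -17, 8, 0], [0.45, 0, 0, 0, 0], [0.45, 0, 0, 0, 0], [0.45, 0, 0, 0, 0]])

```text
t: 12.73
ee_pos: [0.616, 0.1199, 0.145]
tool_rot: [-0.147, 1.568, 0.147]
force: [-0.3, 0.5, 0.0]
width: 0.0472
```

```bash
python3 - <<'E'
from h import *
st();go(616.5,119.4,10.7)
E
```

```text
t12.73 tcp [616.  119.9 145. ] jawaxis deg 10.7 tilt [-0.002  0.    -1.   ] F [-0.31  0.46  0.01] w 47.2
spin 0.0 j6 1.44 achieves 10.7 shift after spin [-0.  -0.6  0.4]
shift now [-0.  -0.6  0.4]
```

Emit:
move_arm(steps=[[0.45, 30, -0.6, 0.5, 0], [0.45, 35, 0, 0, 0], [0.45, 22, 0, 0, 0], [0.45, 10, 0, 0, 0], [0.45, 0, 0, 0, 0], [1, 0, 0, 0, 0], [1, 0, 0, 0, 0], [1, 0, 0, 0, 0]])

```text
t: 13.4
ee_pos: [0.6185, 0.1195, 0.0512]
tool_rot: [-0.147, 1.563, 0.148]
force: [-0.1, 1.8, 2.8]
width: 0.0238
```

Emit:
move_arm(steps=[[1, 0, 0, 0, 0], [1, 0, 0, 0, 0], [1, 0, 0, 0, 0], [1, -15, 0, 0, 0], [1, -20, 0, 0, 0], [1, -5, 0, 0, 0], [1, 0, 0, 0, 0], [1, 0, 0, 0, 0]])

```text
t: 14.07
ee_pos: [0.6172, 0.1189, 0.0889]
tool_rot: [-0.147, 1.566, 0.147]
force: [-0.8, 0.3, -4.7]
width: 0.0236
```

Emit:
move_arm(steps=[[1, 0, 0, 0, 0], [1, 0, 0, 0, 0], [1, 0, 0, 0, 0]])

```text
t: 14.32
ee_pos: [0.617, 0.119, 0.0883]
tool_rot: [-0.147, 1.567, 0.147]
force: [-0.3, -0.8, -4.3]
width: 0.0239
```

```bash
python3 - <<'E'
from h import *
from c import *
st();go(*case[72],10.7);go(*tray[72],10.7)
E
```

```text
t14.32 tcp [617.  119.   88.3] jawaxis deg 10.7 tilt [-0.002 -0.    -1.   ] F [-0.34 -0.77 -4.33] w 23.9
spin 0.0 j6 1.44 achieves 10.7 shift after spin [  0.  161.4   0.7]
shift now [  0.  161.4   0.8]
spin 0.0 j6 1.44 achieves 10.7 shift after spin [ 1.000e-01 -2.452e+02 -7.480e+01]
shift now [ 1.000e-01 -2.451e+02 -7.500e+01]
```

Full too; it goes in the third slot.

Emit:
move_arm(steps=[[1, -35, 0, 0, 0], [1, -35, 0, 0, 0], [1, 0, 37.5, 0, 0], [1, 0, 37.5, 0, 0], [1, 0, 37.5, 0, 0], [1, 0, 37.5, 0, 0], [1, 0, 11.5, 0.5, 0], [1, 0, 0, 0, 0]])

```text
t: 14.98
ee_pos: [0.5867, 0.281, 0.1585]
tool_rot: [-0.15, 1.566, 0.151]
force: [0.9, -0.2, -4.4]
width: 0.0237
```

Emit:
move_arm(steps=[[1, 0, 0, 0, 0], [1, 35, 0, 0, 0], [1, 30, 0, 0, 0], [1, 20, 0, 0, 0], [1, 10, 0, 0, 0], [1, 3, 0, 0, 0], [1, 0, 0, 0, 0], [1, 1, 0, 0, 0]])

```text
t: 15.65
ee_pos: [0.5889, 0.2775, 0.0618]
tool_rot: [-0.146, 1.564, 0.147]
force: [0.0, 0.2, -2.9]
width: 0.0237
```

Emit:
move_arm(steps=[[1, 1, 0, 0, 0], [1, 1, 0, 0, 0], [1, 1, 0, 0, 0], [1, 0.7, 0, 0, 0], [1, 0, 0, 0, 0], [1, 0, 0, 0, 0]])

```text
t: 16.15
ee_pos: [0.5881, 0.278, 0.0571]
tool_rot: [-0.147, 1.565, 0.147]
force: [0.4, 0.0, 0.6]
width: 0.0231
```

Emit:
move_arm(steps=[[0.45, 0, 0, 0, 0], [0.45, 0, 0, 0, 0], [0.45, 0, 0, 0, 0], [0.45, -20, 0, 0, 0], [0.45, -35, 0, 0, 0], [0.45, -35, 0, 0, 0], [0.45, 0, 0, 0, 0], [0.45, 0, 0, 0, 0]])

```text
t: 16.82
ee_pos: [0.5889, 0.2782, 0.1491]
tool_rot: [-0.146, 1.561, 0.148]
force: [0.9, 0.3, -0.8]
width: 0.0467
```

```bash
python3 - <<'E'
from h import *
st();L=look();print(L['tin'],L['cover'],L['orange']);go(529.5,27.4,10.7)
E
```

```text
t16.82 tcp [588.9 278.2 149.1] jawaxis deg 10.7 tilt [ 0.005  0.001 -1.   ] F [ 0.88  0.25 -0.81] w 46.7
[[444.5, 253.3, 9.5], [516.4, 263.6, 9.5], [529.5, 27.4, 9.5], [587.2, 279.0, 9.4]] [[465.7, -368.8, 251.5, 96.8, 177.4]] [[[465.6, -358.5, 54.7, 13.6, 178.8], [465.7, -368.3, 56.5, 14.1, 178.8]]]
spin 0.0 j6 1.70 achieves 10.7 shift after spin [-2.000e-01 -2.352e+02 -1.041e+02]
shift now [-2.000e-01 -2.352e+02 -1.043e+02]
```

Emit:
move_arm(steps=[[0.45, 0, -33.6, -14.8, 0], [0.45, 0, -33.6, -14.8, 0], [0.45, 0, -33.6, -14.8, 0], [0.45, 0, -33.6, -14.8, 0], [0.45, 0, -33.6, -14.8, 0], [0.45, 0, -33.6, -14.8, 0], [0.45, 0, -33.6, -14.8, 0], [0.45, 0, 0, 0, 0]])

```text
t: 17.53
ee_pos: [0.5279, 0.0226, 0.1453]
tool_rot: [-0.145, 1.569, 0.143]
force: [0.7, 0.2, 0.6]
width: 0.0474
```

Emit:
move_arm(steps=[[0.45, 0, 0, 0, 0], [0.45, 0, 0, 0, 0], [0.45, 0, 0, 0, 0]])

```text
t: 17.78
ee_pos: [0.5298, 0.0282, 0.1459]
tool_rot: [-0.147, 1.567, 0.148]
force: [-0.7, -0.4, 0.7]
width: 0.0473
```

```bash
python3 - <<'E'
from h import *
st();go(529.5,27.4,10.7)
E
```

```text
t17.78 tcp [529.8  28.2 145.9] jawaxis deg 10.8 tilt [-0.001  0.    -1.   ] F [-0.67 -0.44  0.65] w 47.3
spin 0.1 j6 1.28 achieves 10.7 shift after spin [-0.  -0.8 -0.4]
shift now [-0.  -0.8 -0.4]
```

Emit:
move_arm(steps=[[0.45, 30, -0.8, -0.4, 0], [0.45, 35, 0, 0, 0], [0.45, 23, 0, 0, 0], [0.45, 10, 0, 0, 0], [0.45, 0, 0, 0, 0], [1, 0, 0, 0, 0], [1, 0, 0, 0, 0], [1, 0, 0, 0, 0]])

```text
t: 18.45
ee_pos: [0.5307, 0.0267, 0.0501]
tool_rot: [-0.148, 1.563, 0.147]
force: [1.1, 0.3, -0.2]
width: 0.0237
```

Emit:
move_arm(steps=[[1, 0, 0, 0, 0], [1, 0, 0, 0, 0], [1, 0, 0, 0, 0], [1, -15, 0, 0, 0], [1, -20, 0, 0, 0], [1, -5, 0, 0, 0], [1, 0, 0, 0, 0], [1, 0, 0, 0, 0]])

```text
t: 19.12
ee_pos: [0.5296, 0.0265, 0.0884]
tool_rot: [-0.147, 1.565, 0.147]
force: [0.5, 0.4, -1.7]
width: 0.0237
```

Emit:
move_arm(steps=[[1, 0, 0, 0, 0], [1, 0, 0, 0, 0], [1, 0, 0, 0, 0]])

```text
t: 19.37
ee_pos: [0.5292, 0.0266, 0.0878]
tool_rot: [-0.147, 1.567, 0.147]
force: [-0.6, 0.1, -0.7]
width: 0.0238
```

```bash
python3 - <<'E'
from h import *
from c import *
st();go(*tray[0],10.7)
E
```

```text
t19.37 tcp [529.2  26.6  87.8] jawaxis deg 10.7 tilt [-0.001  0.    -1.   ] F [-0.55  0.12 -0.75] w 23.8
spin 0.0 j6 1.28 achieves 10.7 shift after spin [  -0.  -164.7  -43.1]
shift now [  -0.  -164.7  -43.2]
```

Emit:
move_arm(steps=[[1, -30, 0, 0, 0], [1, 0, -33, -8.6, 0], [1, 0, -33, -8.6, 0], [1, 0, -33, -8.6, 0], [1, 0, -33, -8.6, 0], [1, 0, -32.7, -8.6, 0], [1, 0, 0, 0, 0], [1, 0, 0, 0, 0]])

```text
t: 20.03
ee_pos: [0.5176, -0.1449, 0.1179]
tool_rot: [-0.144, 1.567, 0.145]
force: [0.3, 0.7, -1.2]
width: 0.0239
```

Emit:
move_arm(steps=[[1, 0, 0, 0, 0], [1, 25, 0, 0, 0], [1, 20, 0, 0, 0], [1, 10, 0, 0, 0], [1, 3, 0, 0, 0], [1, 1, 0, 0, 0], [1, 1, 0, 0, 0], [1, 0, 0, 0, 0]])

```text
t: 20.7
ee_pos: [0.5186, -0.1432, 0.0594]
tool_rot: [-0.148, 1.565, 0.147]
force: [0.4, -0.7, -0.6]
width: 0.0235
```

Emit:
move_arm(steps=[[1, 0.5, 0, 0, 0], [1, 0.5, 0, 0, 0], [1, 0, 0, 0, 0], [1, 0, 0, 0, 0]])

```text
t: 21.03
ee_pos: [0.5181, -0.1433, 0.0578]
tool_rot: [-0.147, 1.565, 0.147]
force: [0.4, 0.4, -1.6]
width: 0.0238
```

Emit:
move_arm(steps=[[1, 0.7, 0, 0, 0], [1, 0.7, 0, 0, 0], [1, 0.7, 0, 0, 0], [1, 0, 0, 0, 0], [1, 0, 0, 0, 0]])

```text
t: 21.45
ee_pos: [0.518, -0.1433, 0.0554]
tool_rot: [-0.147, 1.566, 0.147]
force: [-0.7, 0.3, -0.8]
width: 0.024
```

Emit:
move_arm(steps=[[1, 0.6, 0, 0, 0], [1, 0.6, 0, 0, 0], [1, 0, 0, 0, 0], [1, 0, 0, 0, 0]])

```text
t: 21.78
ee_pos: [0.5183, -0.1433, 0.0549]
tool_rot: [-0.147, 1.565, 0.147]
force: [-0.1, 0.4, 5.2]
width: 0.024
```

Emit:
move_arm(steps=[[0.45, 0, 0, 0, 0], [0.45, 0, 0, 0, 0], [0.45, 0, 0, 0, 0], [0.45, -20, 0, 0, 0], [0.45, -35, 0, 0, 0], [0.45, -35, 0, 0, 0], [0.45, 0, 0, 0, -7], [0.45, 0, 0, 0, -7]])

```text
t: 22.45
ee_pos: [0.5191, -0.1437, 0.1465]
tool_rot: [-0.345, 1.54, 0.341]
force: [-0.2, 0.6, -0.5]
width: 0.047
```

Emit:
move_arm(steps=[[0.45, 0, 0, 0, -7], [0.45, 0, 0, 0, -7], [0.45, 0, 0, 0, -7], [0.45, 0, 0, 0, -7], [0.45, 0, 0, 0, -7], [0.45, 0, 0, 0, -7], [0.45, 0, 0, 0, -7], [0.45, 0, 0, 0, -7]])

```text
t: 23.12
ee_pos: [0.518, -0.1433, 0.1441]
tool_rot: [-1.094, 1.279, 1.094]
force: [-0.5, 0.3, 0.6]
width: 0.0467
```

Emit:
move_arm(steps=[[0.45, 0, 0, 0, -6.8], [0.45, 0, 0, 0, 0], [0.45, 0, 0, 0, 0]])

```text
t: 23.37
ee_pos: [0.518, -0.1433, 0.1442]
tool_rot: [-1.175, 1.231, 1.175]
force: [-0.4, 0.8, 0.2]
width: 0.0469
```

```bash
python3 - <<'E'
from h import *
st();L=look("t2");print(L['tin'],L['cover'],L['orange']);go(465.7,-368.5,87.6)
E
```

```text
t23.37 tcp [ 518.  -143.3  144.2] jawaxis deg 87.3 tilt [-0.  0. -1.] F [-0.36  0.76  0.19] w 46.9
[[444.9, 253.7, 9.5], [516.2, 263.4, 9.4], [587.1, 279.1, 9.4]] [[465.6, -368.8, 252.8, 96.8, 177.4]] [[[465.4, -359.2, 54.9, 12.5, 175.8], [465.5, -369.0, 56.7, 12.9, 175.8]], [[637.5, 286.9, 40.1, 6.6, 101.1], [643.2, 298.2, 41.5, 6.8, 101.1]]]
spin -0.3 j6 -0.38 achieves 87.6 shift after spin [  -0.    42.8 -227.2]
shift now [  -0.    41.6 -227.5]
```

View pics/t2.png

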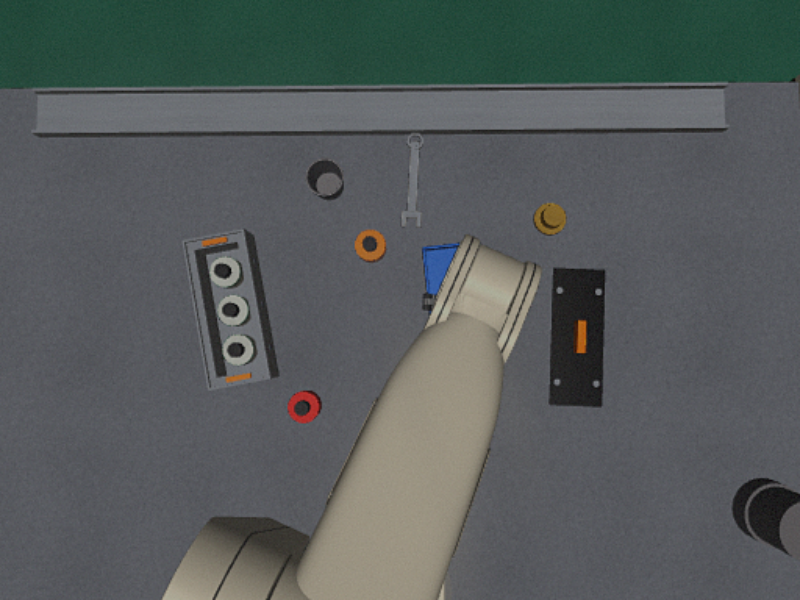

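The top view shows three tins in a row in the case, at (226,271), (233,310) and (238,349). The cover is still at (578,337), and the arm hides the tin in the tray. Next I move to the cover.

Emit:
move_arm(steps=[[0.45, 0, 7, -37.9, -0.3], [0.45, 0, 7, -37.9, 0], [0.45, 0, 7, -37.9, 0], [0.45, 0, 7, -37.9, 0], [0.45, 0, 7, -37.9, 0], [0.45, 0, 7, -37.9, 0], [0.45, 0, 0, 0, 0], [0.45, 0, 0, 0, 0]])

```text
t: 24.08
ee_pos: [0.4665, -0.3708, 0.1437]
tool_rot: [-1.176, 1.23, 1.177]
force: [-0.7, 0.3, 0.1]
width: 0.0468
```

Emit:
move_arm(steps=[[0.45, 35, 0, 0, 0], [0.45, 35, 0, 0, 0], [0.45, 0, 0, 0, 0], [0.45, 0, 0, 0, 0]])

```text
t: 24.42
ee_pos: [0.4669, -0.3671, 0.0736]
tool_rot: [-1.178, 1.227, 1.184]
force: [-0.2, -0.8, 0.2]
width: 0.0468
```

```bash
python3 - <<'E'
from h import *
st();go(465.7,-368.7,87.4)
c=capture("top");cv2.imwrite("pics/t3.png",c["pixels"][160:270,340:400].repeat(5,0).repeat(5,1))
L=look();print([x[0] for x in[L['tin']]])
E
```

```text
t24.42 tcp [ 466.9 -367.1   73.6] jawaxis deg 87.8 tilt [-0.003  0.003 -1.   ] F [-0.19 -0.79  0.19] w 46.8
spin 0.4 j6 -0.77 achieves 87.4 shift after spin [-0.   1.1 -1.6]
shift now [-0.   1.1 -1.6]
[[444.9, 253.7, 9.5]]
```

Emit:
move_arm(steps=[[0.45, 25, 1, -1, 0.3], [0.45, 20, 0, 0, 0], [0.45, 10, 0, 0, 0], [0.45, 3, 0, 0, 0], [0.45, 0, 0, 0, 0], [1, 0, 0, 0, 0], [1, 0, 0, 0, 0], [1, 0, 0, 0, 0]])

```text
t: 25.18
ee_pos: [0.4669, -0.3701, 0.0178]
tool_rot: [-1.179, 1.229, 1.176]
force: [1.7, -0.6, -2.6]
width: 0.0149
```

Emit:
move_arm(steps=[[1, 0, 0, 0, 0], [1, 0, 0, 0, 0], [1, 0, 0, 0, 0], [1, -10, 0, 0, 0], [1, -20, 0, 0, 0], [1, -5, 0, 0, 0], [1, 0, 0, 0, 0], [1, 0, 0, 0, 0]])

```text
t: 25.85
ee_pos: [0.4663, -0.3699, 0.0514]
tool_rot: [-1.178, 1.229, 1.177]
force: [-0.3, 0.1, -3.2]
width: 0.0152
```

```bash
python3 - <<'E'
from h import *
st();go(517,264.3,100.7)
c=capture("side");p=c["pixels"];cv2.imwrite("pics/s3.png",cv2.resize(p,(800,600)))
L=look();print(L['tin'],L['cover'])
E
```

```text
t25.85 tcp [ 466.3 -369.9   51.4] jawaxis deg 87.5 tilt [ 0.    -0.001 -1.   ] F [-0.3   0.14 -3.2 ] w 15.2
spin -13.2 j6 -0.77 achieves 100.7 shift after spin [-3.000e-01 -1.676e+02  6.138e+02]
shift now [-3.000e-01 -2.340e+01  6.358e+02]
[[444.9, 253.7, 9.5], [516.4, 263.6, 9.5], [517.9, -143.2, 9.6], [587.1, 279.1, 9.4]] [[490.5, -380.5, 206.8, 98.4, 178.7]]
```

View pics/s3.png

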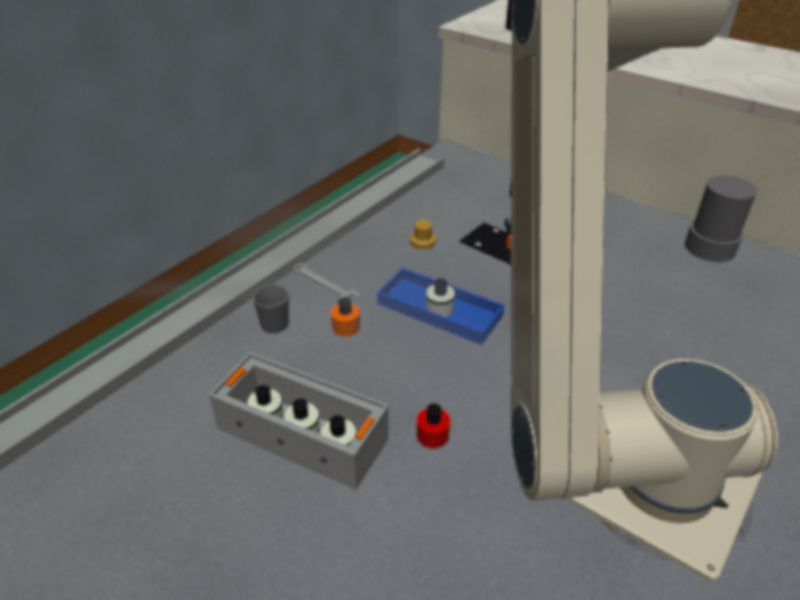

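Emit:
move_arm(steps=[[1, -30, 0, 0, -6.6], [1, -40, 0, 0, -6.6], [1, -40, 0, 0, 0], [1, -20, 0, 0, 0], [1, 0, 0, 0, 0], [1, 0, -9.3, 34.1, 0], [1, 0, -9.3, 34.1, 0], [1, 0, -9.3, 34.1, 0]])

```text
t: 26.62
ee_pos: [0.4737, -0.2629, 0.1789]
tool_rot: [-1.342, 1.116, 1.348]
force: [0.6, 0.3, -2.9]
width: 0.0145
```

Emit:
move_arm(steps=[[1, 0, -9.3, 34.1, 0], [1, 0, -9.3, 34.1, 0], [1, 0, -9.3, 34.1, 0], [1, 0, -9.3, 34.1, 0], [1, 0, -9.3, 34.1, 0], [1, 0, -9.3, 34.1, 0], [1, 0, -9.3, 34.1, 0], [1, 0, -9.3, 34.1, 0]])

```text
t: 27.28
ee_pos: [0.4959, 0.0195, 0.1794]
tool_rot: [-1.344, 1.116, 1.348]
force: [0.9, -0.1, -3.0]
width: 0.015
```

Emit:
move_arm(steps=[[1, 0, -9.3, 34.1, 0], [1, 0, -9.3, 34.1, 0], [1, 0, -9.3, 34.1, 0], [1, 0, -9.3, 34.1, 0], [1, 0, -9.3, 34.1, 0], [1, 0, -9.3, 34.1, 0], [1, 0, -9.3, 34.1, 0], [1, 0, 0, 0, 0]])

```text
t: 27.95
ee_pos: [0.5156, 0.2695, 0.1786]
tool_rot: [-1.347, 1.113, 1.352]
force: [-0.7, -1.2, -4.1]
width: 0.0147
```

Emit:
move_arm(steps=[[1, 0, 0, 0, 0], [1, 0, 0, 0, 0], [1, 0, 0, 0, 0], [1, 0, 0, 0, 0]])

```text
t: 28.28
ee_pos: [0.5163, 0.2633, 0.1808]
tool_rot: [-1.345, 1.116, 1.345]
force: [0.1, 1.2, -4.4]
width: 0.0147
```

```bash
python3 - <<'E'
from h import *
st();go(517,264.3,100.7)
E
```

```text
t28.28 tcp [516.3 263.3 180.8] jawaxis deg 100.7 tilt [-0.001 -0.    -1.   ] F [ 0.08  1.21 -4.38] w 14.7
spin -0.0 j6 0.14 achieves 100.7 shift after spin [-0.  -0.9  0.9]
shift now [-0.  -0.9  0.9]
```

Emit:
move_arm(steps=[[1, 25, -0.9, 0.9, 0], [1, 25, 0, 0, 0], [1, 15, 0, 0, 0], [1, 0, 0, 0, 0], [1, 0, 0, 0, 0], [1, 0, 0, 0, 0], [1, 0, 0, 0, 0]])

```text
t: 28.87
ee_pos: [0.5179, 0.2654, 0.1178]
tool_rot: [-1.346, 1.113, 1.344]
force: [0.3, 0.5, -2.8]
width: 0.0146
```

```bash
cat > ov.py <<'E'
from h import *
from c import *
def pr(c,P): 
    q=np.array(c["R"])@P+np.array(c["t"]);return [c["fx"]*q[0]/q[2]+c["cx"],c["fy"]*q[1]/q[2]+c["cy"]]
def box(c,cen,yaw,L,W,z):
    a=np.radians(yaw);x=np.array([np.cos(a),np.sin(a)]);y=np.array([-x[1],x[0]])
    return np.array([pr(c,np.append((np.array(cen)+s*L/2*x+t*W/2*y)/1000,z/1000)) for s,t in((1,1),(1,-1),(-1,-1),(-1,1))])
def draw(name,cam,boxes,roi,f):
    c=capture(cam);u0,v0,u1,v1=roi
    im=cv2.resize(c["pixels"][v0:v1,u0:u1],None,fx=f,fy=f,interpolation=cv2.INTER_CUBIC)
    for b,col in boxes:
        q=((box(c,*b)-[u0,v0]+.5)*f-.5)
        cv2.polylines(im,[np.round(q*8).astype(np.int32)],True,col,1,cv2.LINE_AA,3)
    return im
E
python3 - <<'E'
from ov import *
st();o,_=pose();e=o["ee_pos"]*1000
lip=((C,10.7,269,111,86),(0,255,0)); cov=((e[:2],10.7,254,96,e[2]-17+8),(0,0,255))
a=draw("",'side',[lip,cov],(110,190,260,320),4)
b=draw("",'top',[lip,cov],(105,130,205,260),4.0)
print(a.shape,b.shape)
cv2.imwrite("pics/a.png",a);cv2.imwrite("pics/b.png",b)
E
```

```text
t28.87 tcp [517.9 265.4 117.8] jawaxis deg 100.7 tilt [ 0.002  0.001 -1.   ] F [ 0.27  0.53 -2.77] w 14.6
(520, 600, 3) (520, 400, 3)
```

View pics/a.png

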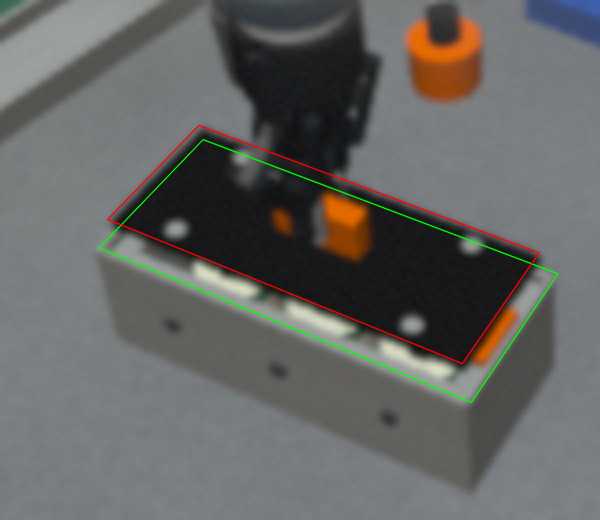

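View pics/b.png

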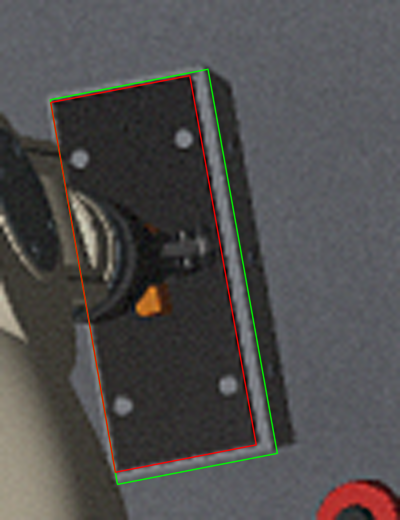

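The top view shows the cover inside the lip outline. The side view suggests it hangs a few mm lower than my model. I can triangulate the four screws seen in both pictures: side crop (176,229), (240,157), (471,244), (412,324); top crop (123,405), (228,385), (184,139), (80,158).

```bash
python3 - <<'E'
from ov import *
cs,ct=capture("side"),capture("top")
P=lambda c:np.diag([1,1,1.])@np.array([[c["fx"],0,c["cx"]],[0,c["fy"],c["cy"]],[0,0,1]])@np.c_[c["R"],c["t"]]
def ref(c,pts,u0,v0):
    g=cv2.cvtColor(c["pixels"],cv2.COLOR_BGR2GRAY).astype(float);out=[]
    for u,v in pts:
        u=(u+.5)/4-.5+u0;v=(v+.5)/4-.5+v0;i,j=int(round(v)),int(round(u));k=g[i-4:i+5,j-4:j+5];k=np.clip(k-np.median(k)-20,0,None)
        Y,X=np.mgrid[-4:5,-4:5];out.append([j+(k*X).sum()/k.sum(),i+(k*Y).sum()/k.sum()])
    return np.array(out)
s=ref(cs,[(412,324),(471,244),(176,229)],110,190)
t=ref(ct,[(123,405),(228,385),(80,158)],105,130)
# order guess: near-left, near-right, far-left
X=cv2.triangulatePoints(P(cs),P(ct),s.T,t.T);X=(X[:3]/X[3]).T*1000
print(X.round(1))
print("centre",((X[1]+X[2])/2).round(1),"yaw",np.degrees(np.arctan2(*(X[2]-X[0])[[1,0]])).round(2))
st();go(*C,100.7)
E
```

```text
[[426.3 285.6 108.8]
 [440.5 212.9 108.9]
 [594.5 316.  107.4]]
centre [517.5 264.4 108.1] yaw 10.22
t29.07 tcp [517.4 265.5 117. ] jawaxis deg 100.7 tilt [ 0.001  0.    -1.   ] F [ 0.97  0.64 -3.15] w 15.0
spin 0.0 j6 0.14 achieves 100.7 shift after spin [-0.   0.6 -1.2]
shift now [-0.   0.6 -1.2]
```

Emit:
move_arm(steps=[[1, 6, 0, -0.5, 0], [1, 4, 0, -0.3, 0], [1, 1, 0, 0, 0], [1, 0, 0, 0, 0], [1, 0, 0, 0, 0], [1, 0, 0, 0, 0]])

```text
t: 29.57
ee_pos: [0.5173, 0.2647, 0.1053]
tool_rot: [-1.346, 1.115, 1.346]
force: [-0.1, -0.1, -3.4]
width: 0.0148
```

Emit:
move_arm(steps=[[1, 1, 0, 0, 0], [1, 0.5, 0, 0, 0], [1, 0.5, 0, 0, 0], [1, 0.5, 0, 0, 0], [1, 0, 0, 0, 0], [1, 0, 0, 0, 0]])

```text
t: 30.07
ee_pos: [0.5172, 0.2647, 0.1028]
tool_rot: [-1.346, 1.115, 1.346]
force: [0.3, 0.0, -2.9]
width: 0.0148
```

```bash
python3 - <<'E'
from h import *
st();go(517,264.3,100.7)
E
```

```text
t30.07 tcp [517.2 264.7 102.8] jawaxis deg 100.7 tilt [-0. -0. -1.] F [ 0.29  0.01 -2.91] w 14.8
spin 0.0 j6 0.14 achieves 100.7 shift after spin [ 0.   0.3 -0.3]
shift now [ 0.   0.3 -0.3]
```

Emit:
move_arm(steps=[[1, 0.5, 0, 0, 0], [1, 0.5, 0, 0, 0], [1, 0.5, 0, 0, 0], [1, 0, 0, 0, 0], [1, 0, 0, 0, 0]])

```text
t: 30.48
ee_pos: [0.5173, 0.2647, 0.1017]
tool_rot: [-1.346, 1.114, 1.346]
force: [-2.7, -1.2, 3.8]
width: 0.0149
```

Emit:
move_arm(steps=[[1, 0.5, 0, 0, 0], [1, 0.5, 0, 0, 0], [1, 0.5, 0, 0, 0], [1, 0, 0, 0, 0], [1, 0, 0, 0, 0]])

```text
t: 30.9
ee_pos: [0.5173, 0.2647, 0.101]
tool_rot: [-1.346, 1.113, 1.345]
force: [-4.9, -2.2, 11.7]
width: 0.0149
```

Emit:
move_arm(steps=[[1, 0.7, 0, 0, 0], [1, 0.7, 0, 0, 0], [1, 0.7, 0, 0, 0], [1, 0, 0, 0, 0], [1, 0, 0, 0, 0]])

```text
t: 31.32
ee_pos: [0.5173, 0.2647, 0.099]
tool_rot: [-1.346, 1.113, 1.345]
force: [-4.7, -1.7, 12.1]
width: 0.015
```

```bash
python3 - <<'E'
from h import *
st()
E
```

```text
t31.32 tcp [517.3 264.7  99. ] jawaxis deg 100.7 tilt [ 0.001  0.    -1.   ] F [-4.66 -1.69 12.11] w 15.0
```

Emit:
move_arm(steps=[[1, 0.6, 0, 0, 0], [1, 0.6, 0, 0, 0], [1, 0.6, 0, 0, 0], [1, 0.6, 0, 0, 0], [1, 0.6, 0, 0, 0], [1, 0, 0, 0, 0]])

```text
t: 31.82
ee_pos: [0.5174, 0.2647, 0.0961]
tool_rot: [-1.346, 1.113, 1.345]
force: [-5.0, -2.1, 11.7]
width: 0.0152
```

Emit:
move_arm(steps=[[1, 0.5, 0, 0, 0], [1, 0.5, 0, 0, 0], [1, 0.5, 0, 0, 0], [1, 0, 0, 0, 0], [1, 0, 0, 0, 0]])

```text
t: 32.23
ee_pos: [0.5173, 0.2647, 0.0957]
tool_rot: [-1.347, 1.112, 1.344]
force: [-8.8, -3.5, 22.4]
width: 0.0149
```

Emit:
move_arm(steps=[[1, 0.5, 0, 0, 0], [1, 0.5, 0, 0, 0], [1, 0, 0, 0, 0], [1, 0, 0, 0, 0]])

```text
t: 32.57
ee_pos: [0.5173, 0.2647, 0.0957]
tool_rot: [-1.347, 1.112, 1.344]
force: [-11.6, -3.7, 31.4]
width: 0.0146
```

Emit:
move_arm(steps=[[1, -2, 0, 0, 0], [0.5, 0, 0, 0, 0], [0.5, 0, 0, 0, 0], [0.5, 0, 0, 0, 0], [0.5, 0, 0, 0, 0], [0.5, -20, 0, 0, 0], [0.5, -30, 0, 0, 0], [0.5, 0, 0, 0, 0]])

```text
t: 33.23
ee_pos: [0.5191, 0.2654, 0.1485]
tool_rot: [-1.348, 1.109, 1.342]
force: [0.5, -0.0, 0.4]
width: 0.0427
```

Emit:
move_arm(steps=[[1, 0, -28, 0, 0], [1, 0, -28, 0, 0], [1, 0, -28, 0, 0], [1, 0, -27, 0, 0], [1, 0, 0, 0, 0], [1, 0, 0, 0, 0], [1, 0, 0, 0, 0]])

```text
t: 33.82
ee_pos: [0.6258, 0.2852, 0.1434]
tool_rot: [-1.345, 1.116, 1.347]
force: [0.5, -0.2, 0.5]
width: 0.0001
```

```bash
python3 - <<'E'
from ov import *
st();go(*(C+111*X),100.7)
E
```

```text
t33.82 tcp [625.8 285.2 143.4] jawaxis deg 100.7 tilt [-0.001 -0.    -1.   ] F [ 0.51 -0.23  0.5 ] w 0.1
spin 0.0 j6 0.12 achieves 100.7 shift after spin [-0.  -0.2 -0.4]
shift now [-0.  -0.2 -0.4]
```

Emit:
move_arm(steps=[[1, 25, 0, 0, 0], [1, 18, 0, 0, 0], [1, 8, 0, 0, 0], [1, 2, 0, 0, 0], [1, 0, 0, 0, 0], [1, 0, 0, 0, 0]])

```text
t: 34.32
ee_pos: [0.6265, 0.2855, 0.0925]
tool_rot: [-1.346, 1.113, 1.345]
force: [-0.2, -0.2, 0.6]
width: 0.0
```

Emit:
move_arm(steps=[[1, 0.7, 0, 0, 0], [1, 0.7, 0, 0, 0], [1, 0.7, 0, 0, 0], [1, 0.7, 0, 0, 0], [1, 0.7, 0, 0, 0], [1, 0, 0, 0, 0], [1, 0, 0, 0, 0]])

```text
t: 34.9
ee_pos: [0.6262, 0.2853, 0.0876]
tool_rot: [-1.346, 1.115, 1.346]
force: [-0.2, 1.2, -0.1]
width: 0.0001
```

Emit:
move_arm(steps=[[1, 0.7, 0, 0, 0], [1, 0.7, 0, 0, 0], [1, 0.7, 0, 0, 0], [1, 0.7, 0, 0, 0], [1, 0, 0, 0, 0]])

```text
t: 35.32
ee_pos: [0.6263, 0.2854, 0.0861]
tool_rot: [-1.346, 1.114, 1.345]
force: [-3.5, -1.0, 8.9]
width: -0.0001
```

Emit:
move_arm(steps=[[1, 0.7, 0, 0, 0], [1, 0.7, 0, 0, 0], [1, 0.7, 0, 0, 0], [1, 0.7, 0, 0, 0], [1, 0, 0, 0, 0], [1, 0, 0, 0, 0]])

```text
t: 35.82
ee_pos: [0.6264, 0.2854, 0.086]
tool_rot: [-1.347, 1.112, 1.344]
force: [-8.6, -4.5, 27.6]
width: -0.0001
```

The far end is home (top at 86.0 mm, 28 N). Now the near end.

Emit:
move_arm(steps=[[1, -10, 0, 0, 0], [1, -25, 0, 0, 0], [1, -25, 0, 0, 0], [1, 0, 37, 0, 0], [1, 0, 37, 0, 0], [1, 0, 37, 0, 0], [1, 0, 37, 0, 0], [1, 0, 37, 0, 0]])

```text
t: 36.48
ee_pos: [0.4428, 0.2504, 0.142]
tool_rot: [-1.346, 1.115, 1.346]
force: [-0.7, -1.0, 0.6]
width: -0.0
```

Emit:
move_arm(steps=[[1, 0, 37, 0, 0], [1, 0, 0, 0, 0], [1, 0, 0, 0, 0], [1, 0, 0, 0, 0], [1, 25, 0, 0, 0], [1, 18, 0, 0, 0], [1, 5, 0, 0, 0], [1, 3, 0, 0, 0]])

```text
t: 37.15
ee_pos: [0.4088, 0.2439, 0.0901]
tool_rot: [-1.345, 1.117, 1.347]
force: [-1.0, -0.5, 0.4]
width: -0.0001
```

Emit:
move_arm(steps=[[1, 0, 0, 0, 0], [1, 0, 0, 0, 0], [1, 0.7, 0, 0, 0], [1, 0.7, 0, 0, 0], [1, 0, 0, 0, 0]])

```text
t: 37.57
ee_pos: [0.4084, 0.2441, 0.0901]
tool_rot: [-1.346, 1.114, 1.345]
force: [0.4, -0.4, -0.3]
width: -0.0001
```

```bash
python3 - <<'E'
from ov import *
st();go(*(C-111*X),100.7)
E
```

```text
t37.57 tcp [408.4 244.1  90.1] jawaxis deg 100.7 tilt [ 0.001  0.    -1.   ] F [ 0.4  -0.41 -0.32] w -0.1
spin 0.0 j6 0.17 achieves 100.7 shift after spin [-0.   0.6 -0.3]
shift now [-0.   0.6 -0.3]
```

Emit:
move_arm(steps=[[1, 0.7, 0, 0, 0], [1, 0.7, 0, 0, 0], [1, 0.7, 0, 0, 0], [1, 0.7, 0, 0, 0], [1, 0.7, 0, 0, 0], [1, 0.7, 0, 0, 0], [1, 0, 0, 0, 0], [1, 0, 0, 0, 0]])

```text
t: 38.23
ee_pos: [0.4082, 0.244, 0.0861]
tool_rot: [-1.346, 1.114, 1.346]
force: [-2.2, -1.0, 8.7]
width: 0.0002
```

Emit:
move_arm(steps=[[1, 0.7, 0, 0, 0], [1, 0.7, 0, 0, 0], [1, 0.7, 0, 0, 0], [1, 0, 0, 0, 0], [1, 0, 0, 0, 0]])

```text
t: 38.65
ee_pos: [0.4082, 0.244, 0.0859]
tool_rot: [-1.347, 1.112, 1.344]
force: [-11.0, -4.1, 33.5]
width: -0.0004
```

Emit:
move_arm(steps=[[1, -10, 0, 0, 0], [1, -25, 0, 0, 0], [1, -35, 0, 0, 0], [1, -30, 0, -35, 0], [1, 0, 0, -40, 0], [1, 0, 0, -40, 0], [1, 0, 0, -40, 0], [1, 0, 0, -40, 0]])

```text
t: 39.32
ee_pos: [0.4438, 0.0541, 0.1808]
tool_rot: [-1.347, 1.114, 1.346]
force: [1.4, 0.1, 0.7]
width: 0.0002
```

Emit:
move_arm(steps=[[1, 0, 0, -35, 0], [1, 0, 0, -35, 0], [1, 0, 0, 0, 0], [1, 0, 0, 0, 0]])

```text
t: 39.65
ee_pos: [0.4571, -0.0148, 0.1803]
tool_rot: [-1.343, 1.117, 1.343]
force: [-0.3, 0.4, -0.3]
width: -0.0
```

```bash
python3 - <<'E'
from ov import *
st()
b=[((C,10.7,269,111,86),(0,255,0)),((C,10.7,254,96,86),(0,0,255))]
a=draw("",'side',b,(110,190,260,320),4)
t=cv2.resize(capture("top")["pixels"],(640,480))
cv2.imwrite("pics/e.png",a);cv2.imwrite("pics/f.png",t)
E
```

```text
t39.65 tcp [457.1 -14.8 180.3] jawaxis deg 100.5 tilt [-0.  0. -1.] F [-0.25  0.39 -0.35] w -0.0
```

View pics/e.png

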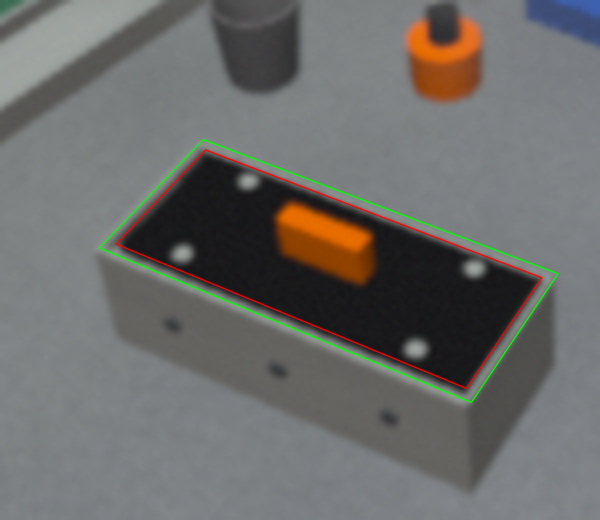

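View pics/f.png

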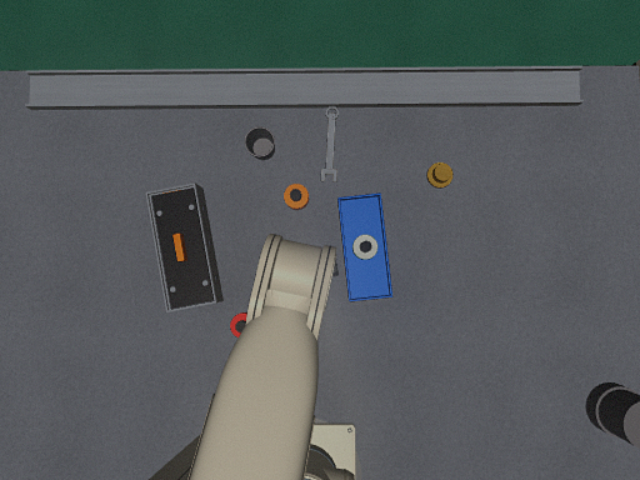

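The cover's black edge lies on the red outline drawn at lip height all round, so it looks level and flush. The empty tin stands in the tray at (365,247), and the bystanders are where they started. Handing in.

```bash
python3 -c "
from workcell import manip
print(manip.hand_in())"
```

```text
the job is handed in; nothing more can be done
None
```

The case is packed and covered, and I handed the job in at about 40 s on the robot's clock.

- **Sorting:** Four white tins were there. Three weighed about 4.2 to 4.7 N when lifted, so they stand upright in the case. One weighed about 1 N and stands in the blue tray.
- **Cover:** I laid it on after the third full tin was in and pressed it down by its grip bar. I then pressed each end with closed fingers. The top read 86.0 mm at the far end (28 N) and 85.9 mm at the near end (33 N); the lip is at 86 mm.
- **Last pictures:** The cover matched the flush, level outline drawn at lip height, with the empty tin upright in the tray. The cup, spanner, coupling and orange look-alike were in place. The arm partly hid the red look-alike in the last picture, but I never touched it.

No final check failed. While I closed on the first tin the fingers briefly pushed down with about 22 N, and setting it down reached about 29 N; neither moved the tin visibly.

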